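# Nest the taper sleeve set in its stand

## Robot

A 7-joint arm with a two-finger parallel gripper is mounted at the origin on a cart in front of the work surface, level with it; the furniture and walls round the work are solid. World frame = base frame: x ahead of the robot, y to its left, z up, the work surface at z = 0. Lengths are in m, angles in rad, forces in N, time in s.
With the tool pointing down it reaches from about 0.425 to 0.925 m from the base axis. Payload 6.8 kg.
Tool frame: the origin (TCP) lies on the centre line of the jaws, within the pads' length; the fingertips stand 14 mm ahead of it and the grasp point (between the pads) lies 5 mm behind it; z points along the fingers, y is the line along which they close (so a half turn about z gives the same grasp; the last joint's range is limited). The gripper opens to 85 mm and grips with 20 to 120 N. Pads are 22 mm wide; open, the fingers measure 114 mm over their backs; the gripper's body (76 mm by 85 mm) begins 54 mm behind the grasp point. The pads swing forward as they close: fully open they stand 13 mm farther back than shut.
Start: joints at [-1.336, 0.477, 0.022, 1.555, -0.011, 1.109, -0.083], TCP at [0.227, 0.636, 0.245] pointing down, gripper open.
Joint ranges: [-2.96, 2.96], [-0.34, 2.1], [-1.41, 1.46], [0.24, 2.44], [-1.37, 4.51], [0.17, 1.92], [-2.96, 2.96]. Speed limits (rad/s): [2.39, 2.39, 3.14, 3.14, 3.14, 3.14, 3.14].

## Interface

Orientations are given as a unit quaternion [w, x, y, z].
In Python, from station import bot gives the robot as it stands. The module is installed in compiled form; this text tells all that it offers.
- The arm moves only by the tool drive_tool, never from a script. Its argument "commands" is a list of rows, each an object with "hand": the opening, from 0 (shut) to 1 (fully open); "translation": the shift along the world's x, y, z in mm, a list of three; "angular": the turn, a rotation vector about the world's x, y, z in rad, a list of three. In form: [{"hand": hand, "translation": [tx, ty, tz], "angular": [ax, ay, az]}, ...]. A call has 1 to 12 rows; each row is the pose to reach, as a shift and turn from the pose commanded when the call began; what a row does not reach only later rows make up. A row lasts 1/8 s, in which the tool goes at most 62.5 mm and 10.7 degrees, less where a joint would pass 70% of its speed; a pose out of reach is approached as far as the arm can. A call with a gripper value outside its range is refused whole. The fingers move at their own pace and stop on an object; "force" is the grip in N (left out, the last holds). Time passes only in rows, so rows that repeat a pose let the fingers close. It gives the time, the measured TCP pose, the force, the opening and the grip force at its end, in the units of the state.
- bot.get_obs(): the state, without advancing time (a new reading comes with each control period).
- bot.read_camera(name): name is "scene" or "top" or "wrist"; returns the picture (384x512x3 uint8, red, green, blue); there is no depth.
- bot.camera_model(name): a dict with "fx", "fy", "cx", "cy" (pixels), "view" (4x4, takes a point from world to camera coordinates). Camera axes: x right, y up, looking along -z (the intrinsics and any distortion apply to the point x, -y, -z); pixel columns grow to the right and rows downward; lengths in m; the calibration is good to about 2 mm. A picture is of the moment at which its call begins: read the wrist's pose just before it. camera_model takes no time and is no camera call; for the wrist camera it gives the pose at the moment of the call.
- bot.hand_in(): hands the job in; it is judged then, once.
Trained networks look in the newest picture that a camera, given by its name, has taken for a name from the list of things; names that differ only in an ending like _2 or _b are one class to them, and where a whole thing is asked for, a point or a joint stands for the part that bears it (a point fixed in the world has none). Each returns a list of dicts, best first, with "score" (0 to 1); they miss things now and then, are a little off and sometimes report something else, mostly with a low value. They report only what shows in the picture. A call takes as long as a camera call.
- bot.find_in(camera, query): "position" ([column, row] in pixels, amid what is visible of it).
- bot.outline_of(camera, query): "pixels" (384x512 bool, what is visible of it) and "position" ([column, row] in pixels, amid what is visible of it).
The state is a dict: "t": time; "q": joint angles; "joint_vel": joint speeds; "joint_torque": joint torques, N m; "eef_pos": TCP position; "tool_rot": TCP orientation; "contact_force": force on the tool from outside, world axes, zero at the start; "torque": the same for the moment, N m; "gripper_width": opening from 0.0 (shut) to 1.0 (fully open); "grasp_force": force on a finger pad.
Only numpy, scipy, OpenCV 4.12 (cv2) and the standard library are available. Lean on these libraries where they do the work, as an engineer would, in place of code of your own. Each camera call takes 0.05 s, during which the arm holds its last target. There are 200 camera calls.

## Task

Put the tapered sleeve set away in its dark round stand, one piece after another, everything narrow end down: first the largest tapered aluminium sleeve into the stand, then the middle one into the largest, then the smallest into the middle one, and last the solid plug into the smallest. Each piece must be let go sitting upright and fully home, its shoulder down on the piece below, before the next is put in. Leave the two straight thin-walled spacer tubes and the solder reel where they stand.

Things in the scene. Friction and masses are not known exactly. Their poses are not given: they have to be found in the camera images.
- stand: Dark steel round stand, fixed to the bench: diameter 80, flat top face 40 mm above the bench, with one conical socket, diameter 60 at the top narrowing to 45 at its floor 32 mm down. Origin: centre of the underside; z up the socket axis.
- sleeve_large: Largest of three loose aluminium tapered sleeves, 50 mm tall, standing narrow end down. Lower 26 mm: outer cone, diameter 44 up to 56. Upper 24 mm: straight collar, diameter 66 (grip here), flat shoulder below it. Conical through-bore, diameter 47 at the top, 36 at 24 mm depth. Origin: centre of bottom face; z up its axis. Home: shoulder on the stand's top, origin 14 mm above stand's.
- sleeve_medium: Middle of three loose aluminium tapered sleeves, 50 mm tall, standing narrow end down. Lower 26 mm: outer cone, diameter 31 up to 43. Upper 24 mm: straight collar, diameter 53 (grip here), flat shoulder below it. Conical through-bore, diameter 35 at the top, 24 at 24 mm depth. Origin: centre of bottom face; z up its axis. Home: origin 24 mm above sleeve_large's.
- sleeve_small: Smallest of three loose aluminium tapered sleeves, 50 mm tall, standing narrow end down. Lower 26 mm: outer cone, diameter 19 up to 31. Upper 24 mm: straight collar, diameter 40 (grip here), flat shoulder below it. Conical through-bore, diameter 23 at the top, 12 at 24 mm depth. Origin: centre of bottom face; z up its axis. Home: origin 24 mm above sleeve_medium's.
- plug: Solid aluminium tapered plug, loose, 36 mm tall, standing narrow end down; no hole in its top. Lower 12 mm: cone, diameter 14 at the bottom to 19 at the shoulder; upper 24 mm: straight round head, diameter 29 (grip here). Origin: centre of the bottom end; z up its axis. Home: origin 38 mm above sleeve_small's.
- spacer_wide: Plain straight thin-walled aluminium spacer tube, loose, not part of the set: outer diameter 60, wall 4, 30 mm tall, no taper and no collar. Leave it. Origin: centre of the underside.
- spacer_narrow: Plain straight thin-walled aluminium spacer tube, loose, not part of the set: outer diameter 46, wall 4, 30 mm tall, no taper and no collar. Leave it. Origin: centre of the underside.
- solder_reel: Reel of solder wire with orange flanges, loose, diameter 54, 36 mm tall. Leave it. Origin: centre of the underside.

How it is judged:
By the outcome, as a careful person would: the job done as asked, in the order asked, and still so for the second after the job is handed in, with the robot touching nothing.
It also fails if it takes over 104 s, if anything falls off the work surface, if the arm or the gripper's body presses on something with over 40 N, if the wrist force passes 120 N, or if a joint passes its speed limit or range.

## Working session

There is one attempt and no reset: what is moved stays moved. The work goes in short steps, Python scripts to look and compute and a tool call to move; the robot and the scene stay as the last step left them, time stands still between calls to the robot, and variables do not carry over. Pictures are saved under pics/ and viewed, at most 14 in all, crops included, and the job is handed in when it is done.

Besides the shell and the picture viewer there is one more tool, called after ">>>" by a JSON object that holds its "fn" and its "kwargs", one argument or row to a line. drive_tool: Moves the arm, as the interface text tells. Its arguments: {"type":"object","properties":{"commands":{"type":"array","items":{"type":"object","properties":{"hand":{"type":"number"},"translation":{"type":"array","items":{"type":"number"}},"angular":{"type":"array","items":{"type":"number"}}}}},"force":{"type":"number"}},"required":["commands"]}

```bash
mkdir -p pics; cat > h.py <<'E'
import numpy as np, cv2
from station import bot
def ray(cam,px,z,M=None):
    m=M or bot.camera_model(cam); V=np.array(m["view"]); R,t=V[:3,:3],V[:3,3]
    d=np.array([(px[0]-m["cx"])/m["fx"],-(px[1]-m["cy"])/m["fy"],-1.])
    c=-R.T@t; d=R.T@d
    return c+d*(z-c[2])/d[2]
E
python3 - <<'E'
from h import *
print({k:v for k,v in bot.camera_model("top").items()})
print({k:v for k,v in bot.camera_model("scene").items()})
o=bot.get_obs();print(o)
for c in("top","scene"):
    cv2.imwrite(f"pics/{c}0.png",bot.read_camera(c)[:,:,::-1])
    for n in "stand sleeve_large sleeve_medium sleeve_small plug spacer_wide spacer_narrow solder_reel".split():
        r=bot.find_in(c,n)
        print(c,n,[(np.round(d["score"],2),np.round(d["position"]).tolist(),np.round(ray(c,d["position"],.04)[:2],3).tolist()) for d in r[:3]])
E
```

```text
{'fx': 394.3120074141046, 'fy': 394.3120074141046, 'cx': 254.5262908153568, 'cy': 187.20583348554058, 'view': array([[ 0.00932189, -0.99986185,  0.01376182,  0.13356453],
       [ 0.99181616,  0.01099762,  0.12719966, -0.50790061],
       [-0.12733343,  0.01246345,  0.99178166, -0.90446153],
       [ 0.        ,  0.        ,  0.        ,  1.        ]])}
{'fx': 418.72371880341655, 'fy': 418.72371880341655, 'cx': 264.19244780056465, 'cy': 192.3622450173587, 'view': array([[ 0.67655758, -0.73634447, -0.00816431, -0.22860807],
       [ 0.41503568,  0.37213204,  0.83021872, -0.30016753],
       [-0.60828877, -0.56507925,  0.55737798, -0.48379498],
       [ 0.        ,  0.        ,  0.        ,  1.        ]])}
{'t': 0.0, 'q': array([-1.33611575,  0.47775855,  0.02236727,  1.5564413 , -0.01151335,
        1.10926935, -0.08313275]), 'joint_vel': array([ 1.72632828e-04, -2.72925607e-04, -9.70740019e-05,  1.00354462e-03,
        1.85767202e-04,  2.33312755e-03,  8.71704791e-04]), 'joint_torque': array([ 1.36510835e-04, -5.96457875e+01,  1.60839289e+00, -2.81195909e+01,
        1.25771662e-02, 
[... 873 characters left out ...]
0.671, -0.071])]
top solder_reel [(np.float64(0.65), [251.0, 250.0], [0.359, 0.145])]
scene stand [(np.float64(0.83), [290.0, 219.0], [0.472, 0.058])]
scene sleeve_large [(np.float64(0.95), [240.0, 195.0], [0.465, 0.184])]
scene sleeve_medium [(np.float64(0.79), [186.0, 170.0], [0.456, 0.345]), (np.float64(0.61), [342.0, 185.0], [0.636, 0.051])]
scene sleeve_small [(np.float64(0.57), [295.0, 159.0], [0.656, 0.195])]
scene plug [(np.float64(0.82), [346.0, 257.0], [0.455, -0.078])]
scene spacer_wide [(np.float64(0.69), [341.0, 187.0], [0.626, 0.049])]
scene spacer_narrow [(np.float64(0.96), [402.0, 210.0], [0.638, -0.085])]
scene solder_reel [(np.float64(0.77), [211.0, 235.0], [0.343, 0.133])]
```

View pics/top0.png

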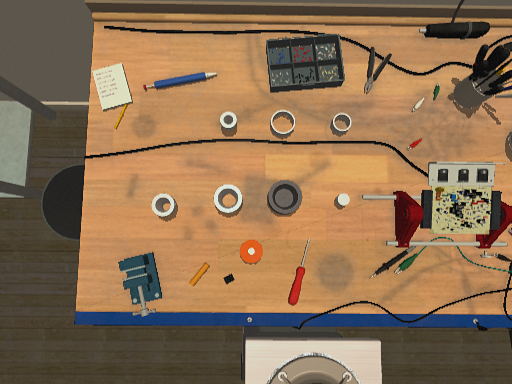

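View pics/scene0.png

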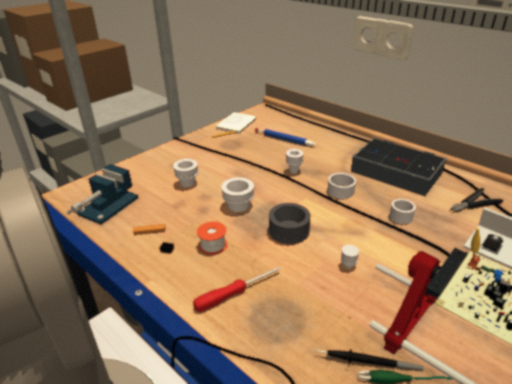

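The top view shows large (228,199), medium (163,206), small (228,120), plug (343,200), stand (285,198), spacers (282,123)/(342,122), reel (251,251). This matches the networks within several pixels, so I'll fit silhouettes next for precision.

```bash
cat >> h.py <<'E'
from scipy.optimize import minimize
PROF={"stand":[(40,0),(40,40)],"sleeve_large":[(22,0),(28,26),(33,26),(33,50)],"sleeve_medium":[(15.5,0),(21.5,26),(26.5,26),(26.5,50)],
"sleeve_small":[(9.5,0),(15.5,26),(20,26),(20,50)],"plug":[(7,0),(9.5,12),(14.5,12),(14.5,36)]}
def proj(M,P):
    V=np.array(M["view"]); c=P@V[:3,:3].T+V[:3,3]
    return np.c_[M["cx"]+M["fx"]*c[:,0]/-c[:,2], M["cy"]-M["fy"]*c[:,1]/-c[:,2]]
A=np.linspace(0,2*np.pi,48,endpoint=False)
def model(M,prof,x,y,z0=0,S=4):
    m=np.zeros((384*S,512*S),np.uint8)
    for (r0,h0),(r1,h1) in zip(prof,prof[1:]):
        P=np.vstack([np.c_[x+r*np.cos(A)/1e3,y+r*np.sin(A)/1e3,np.full(48,z0+h/1e3)] for r,h in((r0,h0),(r1,h1))])
        p=((proj(M,P)+.5)*S).astype(np.float32)
        cv2.fillConvexPoly(m,cv2.convexHull(p).astype(np.int32),1)
    return m
def fit(M,mask,prof,z0=0,S=4):
    mask=mask.astype(np.uint8)
    cs,_=cv2.findContours(mask,cv2.RETR_EXTERNAL,cv2.CHAIN_APPROX_NONE)
    f=np.zeros_like(mask);cv2.drawContours(f,[max(cs,key=cv2.contourArea)],-1,1,-1)
    big=cv2.resize(f,None,fx=S,fy=S,interpolation=cv2.INTER_NEAREST)
    u=np.argwhere(f).mean(0)[::-1]; g=ray("",u,z0+prof[-1][1]/1e3*.6,M)[:2]
    def cost(v):
        m=model(M,prof,v[0]/1e3,v[1]/1e3,z0); return 1-(m&big).sum()/max(1,(m|big).sum())
    r=minimize(cost,g*1e3,method="Nelder-Mead",options=dict(initial_simplex=[g*1e3,g*1e3+[8,0],g*1e3+[0,8]],xatol=.1,fatol=1e-4))
    return r.x,1-r.fun,u
E
python3 - <<'E'
from h import *
for c in("top","scene"):
    M=bot.camera_model(c); bot.read_camera(c)
    for n in PROF:
        for d in bot.outline_of(c,n)[:2]:
            x,i,u=fit(M,d["pixels"],PROF[n]); print(c,n,round(d["score"],2),np.round(x,1),round(i,3),np.round(u,1))
E
```

```text
top stand 0.74 [484.4  67.5] 0.958 [284.4 196.9]
top sleeve_large 0.58 [477.6 200.3] 0.936 [228.1 198.6]
top sleeve_large 0.26 [459.5 350.2] 0.658 [163.7 205. ]
top sleeve_medium 0.88 [461.9 350.2] 0.934 [163.6 204.8]
top sleeve_medium 0.41 [481.2 -57.3] 0.321 [342.4 199.7]
top sleeve_small 0.59 [665.6 203.8] 0.953 [228.1 120.9]
top plug 0.69 [480.8 -71.9] 0.922 [342.6 199.2]
scene stand 0.93 [482.8  67.3] 0.97 [289.3 223.1]
scene sleeve_large 0.78 [476.3 201.2] 0.97 [237.9 193.4]
scene sleeve_medium 0.93 [459.3 350.5] 0.948 [185.9 171.7]
scene sleeve_small 0.56 [663.5 203.4] 0.958 [294.  159.6]
scene plug 0.84 [478.3 -70.8] 0.942 [349.5 255.5]
```

Both cameras agree within about 2.5 mm. I'll take the averages: stand (483.6,67.4), large (477,201), medium (460.5,350.5), small (664.5,203.5) and plug (479.5,-71.5).

>>> {"fn": "drive_tool", "kwargs": {
  "commands": [
    {"hand": 1, "translation": [250, -435, -130], "angular": [0, 0, 0]},
    {"hand": 1, "translation": [250, -435, -130], "angular": [0, 0, 0]},
    {"hand": 1, "translation": [250, -435, -130], "angular": [0, 0, 0]},
    {"hand": 1, "translation": [250, -435, -130], "angular": [0, 0, 0]},
    {"hand": 1, "translation": [250, -435, -130], "angular": [0, 0, 0]},
    {"hand": 1, "translation": [250, -435, -130], "angular": [0, 0, 0]},
    {"hand": 1, "translation": [250, -435, -130], "angular": [0, 0, 0]},
    {"hand": 1, "translation": [250, -435, -130], "angular": [0, 0, 0]},
    {"hand": 1, "translation": [250, -435, -130], "angular": [0, 0, 0]},
    {"hand": 1, "translation": [250, -435, -130], "angular": [0, 0, 0]},
    {"hand": 1, "translation": [250, -435, -130], "angular": [0, 0, 0]},
    {"hand": 1, "translation": [250, -435, -130], "angular": [0, 0, 0]}
  ],
  "force": 40
}}

```text
t: 3.0
eef_pos: [0.4764, 0.2025, 0.1156]
tool_rot: [0.0, 0.169, 0.986, 0.0]
contact_force: [0.4, -0.6, 0.2]
gripper_width: 1.0
grasp_force: 0.0
```

```bash
python3 - <<'E'
from h import *
M=bot.camera_model("wrist"); im=bot.read_camera("wrist"); cv2.imwrite("pics/w1.png",im[:,:,::-1])
print(bot.get_obs()["q"].round(2), -np.array(M["view"])[:3,:3].T@np.array(M["view"])[:3,3])
for n in ("sleeve_large","stand"):
  for d in bot.outline_of("wrist",n)[:2]:
    x,i,u=fit(M,d["pixels"],PROF[n]); print(n,round(d["score"],2),np.round(x,1),round(i,3),np.round(u,1))
E
```

```text
[-0.63  0.39  0.13  2.05 -0.08  0.7   0.78] [0.39824308 0.23005172 0.24464826]
sleeve_large 0.81 [477.7 202.6] 0.981 [260.5 207.6]
stand 0.86 [483.4  68.4] 0.818 [101.3 251.2]
```

View pics/w1.png

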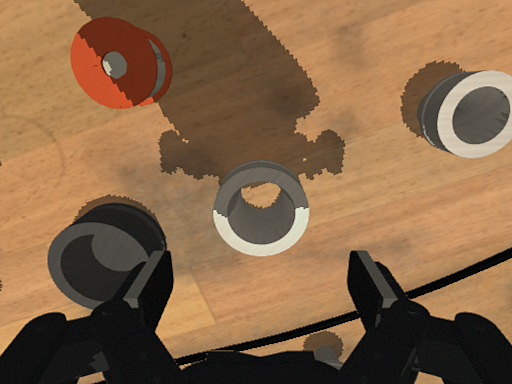

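The wrist view shows the large sleeve at (260,207), centred between the open fingers. Its fit (477.7,202.6) confirms the position, so I'll descend and grip.

>>> {"fn": "drive_tool", "kwargs": {
  "commands": [
    {"hand": 1, "translation": [1, 0, -25], "angular": [0, 0, 0]},
    {"hand": 1, "translation": [1, 0, -50], "angular": [0, 0, 0]},
    {"hand": 1, "translation": [1, 0, -73], "angular": [0, 0, 0]},
    {"hand": 1, "translation": [1, 0, -73], "angular": [0, 0, 0]},
    {"hand": 0.6, "translation": [1, 0, -73], "angular": [0, 0, 0]},
    {"hand": 0.6, "translation": [1, 0, -73], "angular": [0, 0, 0]},
    {"hand": 0.6, "translation": [1, 0, -73], "angular": [0, 0, 0]},
    {"hand": 0.6, "translation": [1, 0, -73], "angular": [0, 0, 0]},
    {"hand": 0.6, "translation": [1, 0, -73], "angular": [0, 0, 0]},
    {"hand": 0.6, "translation": [1, 0, -73], "angular": [0, 0, 0]}
  ],
  "force": 40
}}

```text
t: 4.4
eef_pos: [0.4787, 0.2014, 0.0436]
tool_rot: [0.001, 0.171, 0.985, 0.001]
contact_force: [-1.6, -0.4, 7.2]
gripper_width: 0.751
grasp_force: 45.3
```

>>> {"fn": "drive_tool", "kwargs": {
  "commands": [
    {"hand": 0.6, "translation": [0, 0, 30], "angular": [0, 0, 0]},
    {"hand": 0.6, "translation": [0, 0, 62], "angular": [0, 0, 0]},
    {"hand": 0.6, "translation": [1, -20, 62], "angular": [0, 0, 0]},
    {"hand": 0.6, "translation": [2, -50, 62], "angular": [0, 0, 0]},
    {"hand": 0.6, "translation": [4, -80, 62], "angular": [0, 0, 0]},
    {"hand": 0.6, "translation": [5, -110, 62], "angular": [0, 0, 0]},
    {"hand": 0.6, "translation": [6, -134, 62], "angular": [0, 0, 0]},
    {"hand": 0.6, "translation": [6, -134, 62], "angular": [0, 0, 0]},
    {"hand": 0.6, "translation": [6, -134, 62], "angular": [0, 0, 0]},
    {"hand": 0.6, "translation": [6, -134, 62], "angular": [0, 0, 0]}
  ]
}}

```text
t: 5.65
eef_pos: [0.4837, 0.0676, 0.1041]
tool_rot: [-0.0, 0.17, 0.985, 0.0]
contact_force: [-0.8, 0.8, -1.5]
gripper_width: 0.75
grasp_force: 46.0
```

```bash
python3 - <<'E'
from h import *
o=bot.get_obs();print(o["eef_pos"],o["contact_force"],o["gripper_width"])
z0=o["eef_pos"][2]-.0435
for c in("wrist","scene"):
  M=bot.camera_model(c); im=bot.read_camera(c); cv2.imwrite(f"pics/{c}2.png",im[:,:,::-1])
  for d in bot.outline_of(c,"sleeve_large")[:1]:
    for dz in(0,.003): 
      x,i,u=fit(M,d["pixels"],PROF["sleeve_large"],z0+dz); print(c,round(d["score"],2),np.round(x,1),round(i,3),np.round(u,1))
E
```

```text
[0.48368017 0.06759682 0.10406643] [-0.77069267  0.78980361 -1.50973484] 0.7501736522139817
wrist 0.9 [482.4  67.7] 0.983 [259.5 258.7]
wrist 0.9 [481.5  68.2] 0.945 [259.5 258.7]
scene 0.76 [481.4  67.3] 0.728 [286.4 193.4]
scene 0.76 [477.9  64.3] 0.723 [286.4 193.4]
```

View pics/scene2.png

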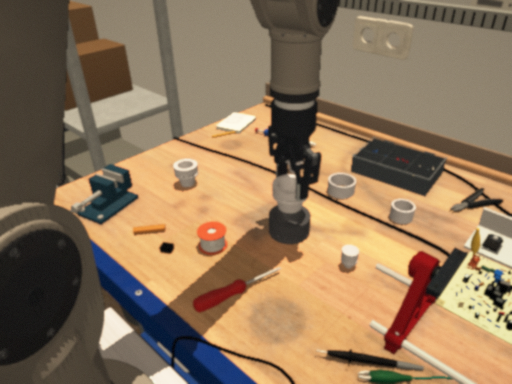

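The scene shows the sleeve held upright over the stand at (288,193), and the wrist fit is within about 1 mm of it. I'll lower it.

>>> {"fn": "drive_tool", "kwargs": {
  "commands": [
    {"hand": 0.6, "translation": [1, 0, -12], "angular": [0, 0, 0]},
    {"hand": 0.6, "translation": [1, 0, -22], "angular": [0, 0, 0]},
    {"hand": 0.6, "translation": [1, 0, -30], "angular": [0, 0, 0]},
    {"hand": 0.6, "translation": [1, 0, -36], "angular": [0, 0, 0]},
    {"hand": 0.6, "translation": [1, 0, -41], "angular": [0, 0, 0]},
    {"hand": 0.6, "translation": [1, 0, -44], "angular": [0, 0, 0]},
    {"hand": 0.6, "translation": [1, 0, -45], "angular": [0, 0, 0]},
    {"hand": 0.6, "translation": [1, 0, -45], "angular": [0, 0, 0]},
    {"hand": 0.6, "translation": [1, 0, -45], "angular": [0, 0, 0]}
  ]
}}

```text
t: 6.98
eef_pos: [0.485, 0.0668, 0.0595]
tool_rot: [0.0, 0.171, 0.985, 0.0]
contact_force: [-0.1, 0.9, -0.9]
gripper_width: 0.747
grasp_force: 46.0
```

>>> {"fn": "drive_tool", "kwargs": {
  "commands": [
    {"hand": 0.6, "translation": [0, 0, -1], "angular": [0, 0, 0]},
    {"hand": 0.6, "translation": [0, 0, -2], "angular": [0, 0, 0]},
    {"hand": 0.6, "translation": [0, 0, -2.5], "angular": [0, 0, 0]},
    {"hand": 0.6, "translation": [0, 0, -2.5], "angular": [0, 0, 0]}
  ]
}}

```text
t: 7.48
eef_pos: [0.4853, 0.0671, 0.0576]
tool_rot: [0.0, 0.17, 0.985, 0.0]
contact_force: [-3.2, 0.8, 9.3]
gripper_width: 0.745
grasp_force: 47.3
```

>>> {"fn": "drive_tool", "kwargs": {
  "commands": [
    {"hand": 0.85, "translation": [0, 0, 0], "angular": [0, 0, 0]},
    {"hand": 1, "translation": [0, 0, 0], "angular": [0, 0, 0]},
    {"hand": 1, "translation": [0, 0, 0], "angular": [0, 0, 0]},
    {"hand": 1, "translation": [0, 0, 0], "angular": [0, 0, 0]},
    {"hand": 1, "translation": [0, 0, 20], "angular": [0, 0, 0]},
    {"hand": 1, "translation": [0, 0, 50], "angular": [0, 0, 0]},
    {"hand": 1, "translation": [0, 0, 90], "angular": [0, 0, 0]},
    {"hand": 1, "translation": [0, 0, 90], "angular": [0, 0, 0]},
    {"hand": 1, "translation": [0, 0, 90], "angular": [0, 0, 0]}
  ]
}}

```text
t: 8.6
eef_pos: [0.4845, 0.0667, 0.1464]
tool_rot: [-0.0, 0.171, 0.985, -0.0]
contact_force: [-0.2, 0.6, 0.7]
gripper_width: 1.003
grasp_force: 0.0
```

```bash
python3 - <<'E'
from h import *
o=bot.get_obs();print(o["eef_pos"],o["contact_force"],o["gripper_width"])
c="wrist"
M=bot.camera_model(c); im=bot.read_camera(c); cv2.imwrite("pics/w3.png",im[:,:,::-1])
for n,z in (("sleeve_large",.014),("stand",0)):
  for d in bot.outline_of(c,n)[:1]:
      x,i,u=fit(M,d["pixels"],PROF[n][-2:] if z else PROF[n],z); print(n,round(d["score"],2),np.round(x,1),round(i,3),np.round(u,1))
E
```

```text
[0.48448418 0.06672081 0.14637948] [-0.17102035  0.57560328  0.71539711] 1.0029720107177507
sleeve_large 0.96 [483.8  67.4] 0.985 [260.4 197. ]
stand 0.89 [482.3  69.3] 0.239 [265.9 157.6]
```

View pics/w3.png

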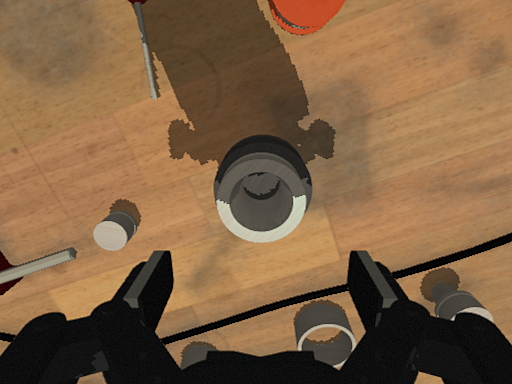

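The large sleeve is home at (260,197), level and concentric with the stand. Next I'll go to the medium sleeve.

>>> {"fn": "drive_tool", "kwargs": {
  "commands": [
    {"hand": 1, "translation": [-24, 284, -31], "angular": [0, 0, 0]},
    {"hand": 1, "translation": [-24, 284, -31], "angular": [0, 0, 0]},
    {"hand": 1, "translation": [-24, 284, -31], "angular": [0, 0, 0]},
    {"hand": 1, "translation": [-24, 284, -31], "angular": [0, 0, 0]},
    {"hand": 1, "translation": [-24, 284, -31], "angular": [0, 0, 0]},
    {"hand": 1, "translation": [-24, 284, -31], "angular": [0, 0, 0]},
    {"hand": 1, "translation": [-24, 284, -31], "angular": [0, 0, 0]},
    {"hand": 1, "translation": [-24, 284, -31], "angular": [0, 0, 0]},
    {"hand": 1, "translation": [-24, 284, -31], "angular": [0, 0, 0]}
  ]
}}

```text
t: 9.88
eef_pos: [0.4613, 0.3495, 0.1159]
tool_rot: [0.0, 0.172, 0.985, -0.0]
contact_force: [0.2, 0.2, 0.1]
gripper_width: 1.002
grasp_force: 0.0
```

```bash
cat > look.py <<'E'
import sys
from h import *
n=sys.argv[1]; z=float(sys.argv[2])/1e3; k=int(sys.argv[3]) if len(sys.argv)>3 else 0
o=bot.get_obs();print(o["eef_pos"],o["contact_force"],o["gripper_width"])
M=bot.camera_model("wrist"); im=bot.read_camera("wrist")
if len(sys.argv)>4: cv2.imwrite(sys.argv[4],im[:,:,::-1])
for d in bot.outline_of("wrist",n)[:2]:
  x,i,u=fit(M,d["pixels"],PROF[n][k:],z); print(n,round(d["score"],2),np.round(x,1),round(i,3),np.round(u,1))
E
python3 look.py sleeve_medium 0
```

```text
[0.46134713 0.34952301 0.11590013] [0.15333272 0.15546873 0.05895517] 1.0024896067259286
sleeve_medium 0.69 [461.  352.4] 0.983 [263.5 204.7]
```

>>> {"fn": "drive_tool", "kwargs": {
  "commands": [
    {"hand": 1, "translation": [0, 2, -25], "angular": [0, 0, 0]},
    {"hand": 1, "translation": [0, 2, -50], "angular": [0, 0, 0]},
    {"hand": 1, "translation": [0, 2, -72], "angular": [0, 0, 0]},
    {"hand": 0.8, "translation": [0, 2, -72], "angular": [0, 0, 0]},
    {"hand": 0.45, "translation": [0, 2, -72], "angular": [0, 0, 0]},
    {"hand": 0.45, "translation": [0, 2, -72], "angular": [0, 0, 0]},
    {"hand": 0.45, "translation": [0, 2, -72], "angular": [0, 0, 0]},
    {"hand": 0.45, "translation": [0, 2, -72], "angular": [0, 0, 0]},
    {"hand": 0.45, "translation": [0, 2, -72], "angular": [0, 0, 0]},
    {"hand": 0.45, "translation": [0, 2, -72], "angular": [0, 0, 0]},
    {"hand": 0.45, "translation": [0, 2, -72], "angular": [0, 0, 0]}
  ]
}}

```text
t: 11.35
eef_pos: [0.4616, 0.3531, 0.0449]
tool_rot: [0.001, 0.171, 0.985, 0.001]
contact_force: [0.2, -1.3, 6.5]
gripper_width: 0.601
grasp_force: 42.5
```

>>> {"fn": "drive_tool", "kwargs": {
  "commands": [
    {"hand": 0.45, "translation": [0, 0, 40], "angular": [0, 0, 0]},
    {"hand": 0.45, "translation": [0, 0, 90], "angular": [0, 0, 0]},
    {"hand": 0.45, "translation": [4, -45, 90], "angular": [0, 0, 0]},
    {"hand": 0.45, "translation": [8, -95, 90], "angular": [0, 0, 0]},
    {"hand": 0.45, "translation": [11, -145, 90], "angular": [0, 0, 0]},
    {"hand": 0.45, "translation": [15, -195, 90], "angular": [0, 0, 0]},
    {"hand": 0.45, "translation": [19, -245, 90], "angular": [0, 0, 0]},
    {"hand": 0.45, "translation": [22, -275, 90], "angular": [0, 0, 0]},
    {"hand": 0.45, "translation": [22, -285, 90], "angular": [0, 0, 0]},
    {"hand": 0.45, "translation": [22, -285, 90], "angular": [0, 0, 0]},
    {"hand": 0.45, "translation": [22, -285, 90], "angular": [0, 0, 0]}
  ]
}}

```text
t: 12.72
eef_pos: [0.4828, 0.0695, 0.1338]
tool_rot: [-0.0, 0.169, 0.986, 0.0]
contact_force: [-0.4, 0.3, -1.0]
gripper_width: 0.603
grasp_force: 42.5
```

```bash
python3 look.py sleeve_medium 90
```

```text
[0.48284723 0.06949356 0.13380548] [-0.3621801   0.26172268 -1.04842827] 0.6034456542781937
sleeve_medium 0.82 [482.3  69.4] 0.97 [259.4 259.9]
```

>>> {"fn": "drive_tool", "kwargs": {
  "commands": [
    {"hand": 0.45, "translation": [1.5, -2, -12], "angular": [0, 0, 0]},
    {"hand": 0.45, "translation": [1.5, -2, -24], "angular": [0, 0, 0]},
    {"hand": 0.45, "translation": [1.5, -2, -34], "angular": [0, 0, 0]},
    {"hand": 0.45, "translation": [1.5, -2, -41], "angular": [0, 0, 0]},
    {"hand": 0.45, "translation": [1.5, -2, -46], "angular": [0, 0, 0]},
    {"hand": 0.45, "translation": [1.5, -2, -49], "angular": [0, 0, 0]},
    {"hand": 0.45, "translation": [1.5, -2, -49], "angular": [0, 0, 0]},
    {"hand": 0.45, "translation": [1.5, -2, -49], "angular": [0, 0, 0]}
  ]
}}

```text
t: 13.82
eef_pos: [0.4846, 0.0658, 0.0851]
tool_rot: [0.0, 0.171, 0.985, 0.0]
contact_force: [0.6, -0.4, -0.8]
gripper_width: 0.602
grasp_force: 42.5
```

>>> {"fn": "drive_tool", "kwargs": {
  "commands": [
    {"hand": 0.45, "translation": [-0.5, 1, -1], "angular": [0, 0, 0]},
    {"hand": 0.45, "translation": [-0.5, 1, -2], "angular": [0, 0, 0]},
    {"hand": 0.45, "translation": [-0.5, 1, -3], "angular": [0, 0, 0]},
    {"hand": 0.45, "translation": [-0.5, 1, -3], "angular": [0, 0, 0]},
    {"hand": 0.45, "translation": [-0.5, 1, -3], "angular": [0, 0, 0]}
  ]
}}

```text
t: 14.45
eef_pos: [0.484, 0.0669, 0.0828]
tool_rot: [0.0, 0.171, 0.985, 0.0]
contact_force: [-4.1, 0.1, 13.2]
gripper_width: 0.605
grasp_force: 43.9
```

>>> {"fn": "drive_tool", "kwargs": {
  "commands": [
    {"hand": 0.75, "translation": [0, 0, 0], "angular": [0, 0, 0]},
    {"hand": 0.9, "translation": [0, 0, 0], "angular": [0, 0, 0]},
    {"hand": 1, "translation": [0, 0, 0], "angular": [0, 0, 0]},
    {"hand": 1, "translation": [0, 0, 0], "angular": [0, 0, 0]},
    {"hand": 1, "translation": [0, 0, 20], "angular": [0, 0, 0]},
    {"hand": 1, "translation": [0, 0, 50], "angular": [0, 0, 0]},
    {"hand": 1, "translation": [0, 0, 80], "angular": [0, 0, 0]},
    {"hand": 1, "translation": [0, 0, 80], "angular": [0, 0, 0]},
    {"hand": 1, "translation": [0, 0, 80], "angular": [0, 0, 0]}
  ]
}}

```text
t: 15.58
eef_pos: [0.4835, 0.0667, 0.1613]
tool_rot: [-0.0, 0.171, 0.985, -0.0]
contact_force: [0.4, 0.3, -0.1]
gripper_width: 0.999
grasp_force: 0.0
```

```bash
python3 look.py sleeve_medium 38 2 pics/w4.png
```

```text
[0.48346781 0.0667306  0.16132968] [ 0.4074338   0.27415519 -0.05500223] 0.998861943349234
sleeve_medium 0.6 [483.7  66.6] 0.985 [259.9 202.9]
```

View pics/w4.png

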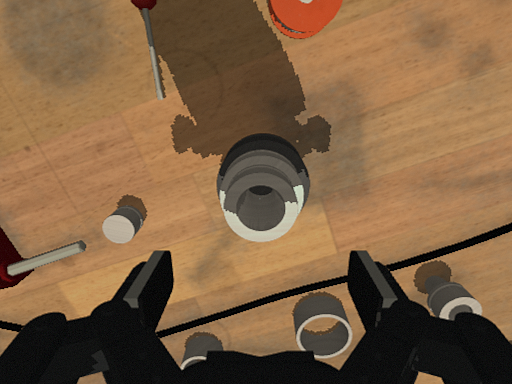

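The medium sleeve sits level at (260,203). Next is the small sleeve.

>>> {"fn": "drive_tool", "kwargs": {
  "commands": [
    {"hand": 1, "translation": [181, 137, -46], "angular": [0, 0, 0]},
    {"hand": 1, "translation": [181, 137, -46], "angular": [0, 0, 0]},
    {"hand": 1, "translation": [181, 137, -46], "angular": [0, 0, 0]},
    {"hand": 1, "translation": [181, 137, -46], "angular": [0, 0, 0]},
    {"hand": 1, "translation": [181, 137, -46], "angular": [0, 0, 0]},
    {"hand": 1, "translation": [181, 137, -46], "angular": [0, 0, 0]},
    {"hand": 1, "translation": [181, 137, -46], "angular": [0, 0, 0]},
    {"hand": 1, "translation": [181, 137, -46], "angular": [0, 0, 0]}
  ]
}}

```text
t: 16.68
eef_pos: [0.6645, 0.2028, 0.1164]
tool_rot: [0.0, 0.171, 0.985, 0.0]
contact_force: [-0.8, -0.7, 0.3]
gripper_width: 1.001
grasp_force: 0.0
```

```bash
python3 look.py sleeve_small 0
```

```text
[0.66454267 0.2028486  0.11635809] [-0.79444734 -0.74489293  0.34169478] 1.0005874415261269
sleeve_small 0.87 [665.6 205.1] 0.979 [263.4 206.5]
```

>>> {"fn": "drive_tool", "kwargs": {
  "commands": [
    {"hand": 1, "translation": [1, 1.5, -25], "angular": [0, 0, 0]},
    {"hand": 1, "translation": [1, 1.5, -50], "angular": [0, 0, 0]},
    {"hand": 1, "translation": [1, 1.5, -72], "angular": [0, 0, 0]},
    {"hand": 0.7, "translation": [1, 1.5, -72], "angular": [0, 0, 0]},
    {"hand": 0.3, "translation": [1, 1.5, -72], "angular": [0, 0, 0]},
    {"hand": 0.3, "translation": [1, 1.5, -72], "angular": [0, 0, 0]},
    {"hand": 0.3, "translation": [1, 1.5, -72], "angular": [0, 0, 0]},
    {"hand": 0.3, "translation": [1, 1.5, -72], "angular": [0, 0, 0]},
    {"hand": 0.3, "translation": [1, 1.5, -72], "angular": [0, 0, 0]},
    {"hand": 0.3, "translation": [1, 1.5, -72], "angular": [0, 0, 0]},
    {"hand": 0.3, "translation": [1, 1.5, -72], "angular": [0, 0, 0]},
    {"hand": 0.3, "translation": [1, 1.5, -72], "angular": [0, 0, 0]}
  ]
}}

```text
t: 18.27
eef_pos: [0.6669, 0.2055, 0.0453]
tool_rot: [0.001, 0.171, 0.985, 0.001]
contact_force: [-1.4, -0.3, 6.1]
gripper_width: 0.449
grasp_force: 40.5
```

>>> {"fn": "drive_tool", "kwargs": {
  "commands": [
    {"hand": 0.3, "translation": [0, 0, 45], "angular": [0, 0, 0]},
    {"hand": 0.3, "translation": [0, 0, 100], "angular": [0, 0, 0]},
    {"hand": 0.3, "translation": [-20, -15, 112], "angular": [0, 0, 0]},
    {"hand": 0.3, "translation": [-55, -42, 112], "angular": [0, 0, 0]},
    {"hand": 0.3, "translation": [-95, -72, 112], "angular": [0, 0, 0]},
    {"hand": 0.3, "translation": [-135, -102, 112], "angular": [0, 0, 0]},
    {"hand": 0.3, "translation": [-165, -125, 112], "angular": [0, 0, 0]},
    {"hand": 0.3, "translation": [-182, -138, 112], "angular": [0, 0, 0]},
    {"hand": 0.3, "translation": [-182, -138, 112], "angular": [0, 0, 0]},
    {"hand": 0.3, "translation": [-182, -138, 112], "angular": [0, 0, 0]},
    {"hand": 0.3, "translation": [-182, -138, 112], "angular": [0, 0, 0]}
  ]
}}

```text
t: 19.65
eef_pos: [0.4848, 0.0681, 0.1559]
tool_rot: [0.0, 0.17, 0.985, 0.0]
contact_force: [0.0, -0.8, -0.5]
gripper_width: 0.451
grasp_force: 40.6
```

```bash
python3 look.py sleeve_small 111
```

```text
[0.48480793 0.06810403 0.15589365] [ 0.03083685 -0.79426675 -0.49384116] 0.45100576921273433
sleeve_small 0.97 [483.7  68.3] 0.971 [259.5 258.1]
sleeve_small 0.52 [373.5 124.7] 0.834 [300.2  14.4]
```

>>> {"fn": "drive_tool", "kwargs": {
  "commands": [
    {"hand": 0.3, "translation": [0, -1, -12], "angular": [0, 0, 0]},
    {"hand": 0.3, "translation": [0, -1, -22], "angular": [0, 0, 0]},
    {"hand": 0.3, "translation": [0, -1, -32], "angular": [0, 0, 0]},
    {"hand": 0.3, "translation": [0, -1, -40], "angular": [0, 0, 0]},
    {"hand": 0.3, "translation": [0, -1, -45], "angular": [0, 0, 0]},
    {"hand": 0.3, "translation": [0, -1, -47], "angular": [0, 0, 0]},
    {"hand": 0.3, "translation": [0, -1, -47], "angular": [0, 0, 0]},
    {"hand": 0.3, "translation": [0, -1, -47], "angular": [0, 0, 0]}
  ]
}}

```text
t: 20.75
eef_pos: [0.4841, 0.0663, 0.1091]
tool_rot: [0.0, 0.171, 0.985, 0.0]
contact_force: [-0.3, -0.6, -0.7]
gripper_width: 0.456
grasp_force: 40.6
```

>>> {"fn": "drive_tool", "kwargs": {
  "commands": [
    {"hand": 0.3, "translation": [0, 0, -1], "angular": [0, 0, 0]},
    {"hand": 0.3, "translation": [0, 0, -2], "angular": [0, 0, 0]},
    {"hand": 0.3, "translation": [0, 0, -2.5], "angular": [0, 0, 0]},
    {"hand": 0.3, "translation": [0, 0, -2.5], "angular": [0, 0, 0]},
    {"hand": 0.3, "translation": [0, 0, -2.5], "angular": [0, 0, 0]}
  ]
}}

```text
t: 21.38
eef_pos: [0.4842, 0.0663, 0.1072]
tool_rot: [0.0, 0.171, 0.985, 0.0]
contact_force: [-2.5, -0.8, 10.3]
gripper_width: 0.451
grasp_force: 41.5
```

>>> {"fn": "drive_tool", "kwargs": {
  "commands": [
    {"hand": 0.6, "translation": [0, 0, 0], "angular": [0, 0, 0]},
    {"hand": 0.8, "translation": [0, 0, 0], "angular": [0, 0, 0]},
    {"hand": 1, "translation": [0, 0, 0], "angular": [0, 0, 0]},
    {"hand": 1, "translation": [0, 0, 0], "angular": [0, 0, 0]},
    {"hand": 1, "translation": [0, 0, 20], "angular": [0, 0, 0]},
    {"hand": 1, "translation": [0, 0, 50], "angular": [0, 0, 0]},
    {"hand": 1, "translation": [0, 0, 80], "angular": [0, 0, 0]},
    {"hand": 1, "translation": [0, 0, 80], "angular": [0, 0, 0]},
    {"hand": 1, "translation": [0, 0, 80], "angular": [0, 0, 0]}
  ]
}}

```text
t: 22.5
eef_pos: [0.4835, 0.0662, 0.1858]
tool_rot: [-0.0, 0.171, 0.985, -0.0]
contact_force: [-0.3, 0.6, -0.6]
gripper_width: 0.999
grasp_force: 0.0
```

```bash
python3 look.py sleeve_small 62 2 pics/w5.png
```

```text
[0.48348223 0.06618722 0.18580452] [-0.29130675  0.59855938 -0.60787588] 0.9990693193321514
sleeve_small 0.6 [483.2  66.1] 0.978 [259.7 202.2]
```

View pics/w5.png

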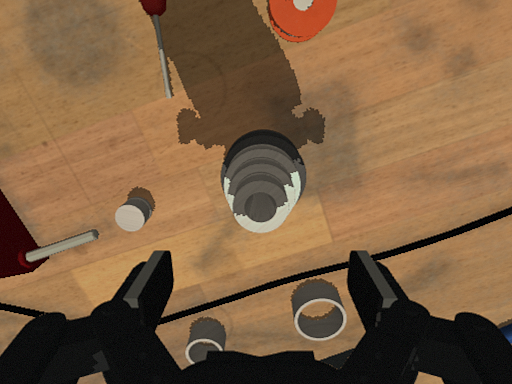

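The small sleeve sits level at (260,202). The fixture's rod ends near the plug, so I'll check clearance and approach with the jaws closing along x.

```bash
python3 - <<'E'
from h import *
for z in (0,.02,.04,.06,.08,.1): print(z,ray("top",(363,197),z)[:2].round(3),ray("scene",(378,267),z)[:2].round(3), ray("scene",(420,258),z)[:2].round(3), ray("top",(397,197),z)[:2].round(3))
E
```

```text
0 [ 0.489 -0.128] [ 0.51  -0.112] [ 0.58  -0.156] [ 0.49  -0.212]
0.02 [ 0.487 -0.122] [ 0.489 -0.12 ] [ 0.557 -0.163] [ 0.488 -0.205]
0.04 [ 0.485 -0.117] [ 0.469 -0.129] [ 0.534 -0.169] [ 0.486 -0.197]
0.06 [ 0.483 -0.111] [ 0.449 -0.137] [ 0.511 -0.176] [ 0.484 -0.19 ]
0.08 [ 0.481 -0.105] [ 0.429 -0.146] [ 0.488 -0.183] [ 0.482 -0.182]
0.1 [ 0.479 -0.099] [ 0.408 -0.154] [ 0.465 -0.189] [ 0.479 -0.174]
```

>>> {"fn": "drive_tool", "kwargs": {
  "commands": [
    {"hand": 1, "translation": [-4, -40, -10], "angular": [0, 0, -0.18]},
    {"hand": 1, "translation": [-4, -80, -20], "angular": [0, 0, -0.36]},
    {"hand": 0.7, "translation": [-4, -110, -40], "angular": [0, 0, -0.54]},
    {"hand": 0.7, "translation": [-4, -138, -50], "angular": [0, 0, -0.72]},
    {"hand": 0.7, "translation": [-4, -138, -60], "angular": [0, 0, -0.9]},
    {"hand": 0.7, "translation": [-4, -138, -66], "angular": [0, 0, -1.08]},
    {"hand": 0.7, "translation": [-4, -138, -66], "angular": [0, 0, -1.23]},
    {"hand": 0.7, "translation": [-4, -138, -66], "angular": [0, 0, -1.23]},
    {"hand": 0.7, "translation": [-4, -138, -66], "angular": [0, 0, -1.23]},
    {"hand": 0.7, "translation": [-4, -138, -66], "angular": [0, 0, -1.23]}
  ]
}}

```text
t: 23.85
eef_pos: [0.4798, -0.0718, 0.1202]
tool_rot: [-0.0, 0.707, 0.707, -0.0]
contact_force: [-0.2, 0.1, 0.2]
gripper_width: 0.697
grasp_force: 0.0
```

```bash
python3 look.py plug 0 0 pics/w6.png
```

```text
[ 0.47981558 -0.07177015  0.12022566] [-0.2068974   0.11560581  0.16681594] 0.6970616814013814
plug 0.96 [479.3 -69.4] 0.959 [258.2 195.4]
```

View pics/w6.png

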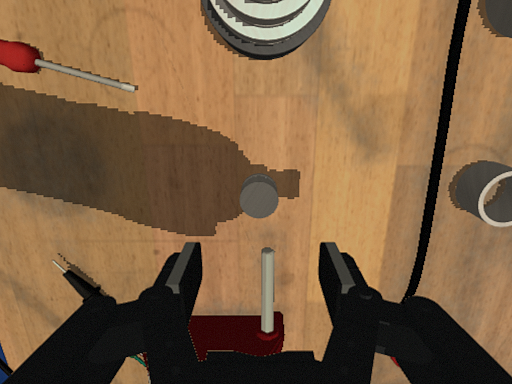

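The wrist view shows the plug at (258,195). The rod, which ends at z≈20 mm and y≈-0.12, is clear of the fingers, so I'll descend.

>>> {"fn": "drive_tool", "kwargs": {
  "commands": [
    {"hand": 0.7, "translation": [0, 1.5, -30], "angular": [0, 0, 0]},
    {"hand": 0.7, "translation": [0, 1.5, -60], "angular": [0, 0, 0]},
    {"hand": 0.7, "translation": [0, 1.5, -80], "angular": [0, 0, 0]},
    {"hand": 0.7, "translation": [0, 1.5, -91], "angular": [0, 0, 0]},
    {"hand": 0.7, "translation": [0, 1.5, -91], "angular": [0, 0, 0]},
    {"hand": 0.2, "translation": [0, 1.5, -91], "angular": [0, 0, 0]},
    {"hand": 0.2, "translation": [0, 1.5, -91], "angular": [0, 0, 0]},
    {"hand": 0.2, "translation": [0, 1.5, -91], "angular": [0, 0, 0]},
    {"hand": 0.2, "translation": [0, 1.5, -91], "angular": [0, 0, 0]},
    {"hand": 0.2, "translation": [0, 1.5, -91], "angular": [0, 0, 0]},
    {"hand": 0.2, "translation": [0, 1.5, -91], "angular": [0, 0, 0]},
    {"hand": 0.2, "translation": [0, 1.5, -91], "angular": [0, 0, 0]}
  ]
}}

```text
t: 25.45
eef_pos: [0.4805, -0.0703, 0.0301]
tool_rot: [0.0, 0.708, 0.706, 0.001]
contact_force: [-1.3, 0.3, 6.4]
gripper_width: 0.323
grasp_force: 39.1
```

>>> {"fn": "drive_tool", "kwargs": {
  "commands": [
    {"hand": 0.2, "translation": [0, 0, 45], "angular": [0, 0, 0]},
    {"hand": 0.2, "translation": [0, 0, 95], "angular": [0, 0, 0]},
    {"hand": 0.2, "translation": [0, 0, 130], "angular": [0, 0, 0]},
    {"hand": 0.2, "translation": [0, 20, 135], "angular": [0, 0, 0]},
    {"hand": 0.2, "translation": [1, 60, 135], "angular": [0, 0, 0]},
    {"hand": 0.2, "translation": [2, 100, 135], "angular": [0, 0, 0]},
    {"hand": 0.2, "translation": [3, 125, 135], "angular": [0, 0, 0]},
    {"hand": 0.2, "translation": [3, 137, 135], "angular": [0, 0, 0]},
    {"hand": 0.2, "translation": [3, 137, 135], "angular": [0, 0, 0]},
    {"hand": 0.2, "translation": [3, 137, 135], "angular": [0, 0, 0]},
    {"hand": 0.2, "translation": [3, 137, 135], "angular": [0, 0, 0]}
  ]
}}

```text
t: 26.82
eef_pos: [0.4829, 0.0655, 0.1643]
tool_rot: [0.0, 0.709, 0.706, -0.0]
contact_force: [-0.2, -0.3, -0.3]
gripper_width: 0.322
grasp_force: 39.6
```

```bash
python3 look.py plug 135 0 pics/w7.png; python3 - <<'E'
from h import *
M=bot.camera_model("top"); bot.read_camera("wrist")
M=bot.camera_model("wrist")
for d in bot.outline_of("wrist","sleeve_small")[:1]: print(d["score"],np.argwhere(d["pixels"]).mean(0), proj(M,np.array([[.4834,.0663,.112]])))
E
```

```text
[0.48286163 0.06550281 0.16433139] [-0.20952978 -0.25439117 -0.34867912] 0.3216606647932887
plug 0.86 [483.3  66.8] 0.971 [259.3 260.7]
0.85 [206.129659   258.86558287] [[259.448519  220.6037555]]
```

View pics/w7.png

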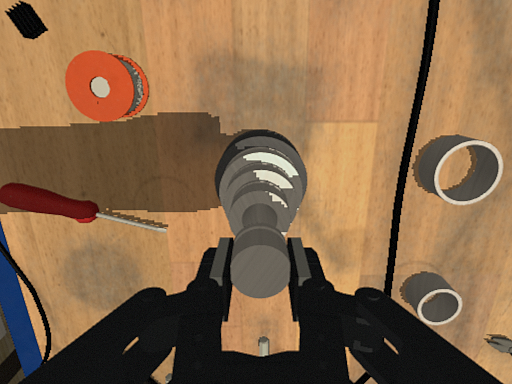

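The plug is held at (259,261), upright and in line with the stack at (260,206). I'll lower it.

>>> {"fn": "drive_tool", "kwargs": {
  "commands": [
    {"hand": 0.2, "translation": [0, 0, -10], "angular": [0, 0, 0]},
    {"hand": 0.2, "translation": [0, 0, -20], "angular": [0, 0, 0]},
    {"hand": 0.2, "translation": [0, 0, -27], "angular": [0, 0, 0]},
    {"hand": 0.2, "translation": [0, 0, -32], "angular": [0, 0, 0]},
    {"hand": 0.2, "translation": [0, 0, -32], "angular": [0, 0, 0]},
    {"hand": 0.2, "translation": [0, 0, -32], "angular": [0, 0, 0]}
  ]
}}

```text
t: 27.78
eef_pos: [0.4831, 0.0667, 0.1325]
tool_rot: [0.0, 0.708, 0.706, 0.0]
contact_force: [0.7, 1.3, -1.3]
gripper_width: 0.322
grasp_force: 39.6
```

>>> {"fn": "drive_tool", "kwargs": {
  "commands": [
    {"hand": 0.2, "translation": [0, 0, -1], "angular": [0, 0, 0]},
    {"hand": 0.2, "translation": [0, 0, -2], "angular": [0, 0, 0]},
    {"hand": 0.2, "translation": [0, 0, -3], "angular": [0, 0, 0]},
    {"hand": 0.2, "translation": [0, 0, -3], "angular": [0, 0, 0]},
    {"hand": 0.2, "translation": [0, 0, -3], "angular": [0, 0, 0]}
  ]
}}

```text
t: 28.4
eef_pos: [0.4834, 0.0668, 0.1302]
tool_rot: [0.0, 0.708, 0.706, 0.001]
contact_force: [-2.7, -0.5, 9.6]
gripper_width: 0.321
grasp_force: 40.8
```

Contact came at 130.2 mm against an expected 130. I'll release and back off.

>>> {"fn": "drive_tool", "kwargs": {
  "commands": [
    {"hand": 0.5, "translation": [0, 0, 0], "angular": [0, 0, 0]},
    {"hand": 0.8, "translation": [0, 0, 0], "angular": [0, 0, 0]},
    {"hand": 0.8, "translation": [0, 0, 0], "angular": [0, 0, 0]},
    {"hand": 0.8, "translation": [0, 0, 20], "angular": [0, 0, 0]},
    {"hand": 0.8, "translation": [0, 0, 60], "angular": [0, 0, 0]},
    {"hand": 0.8, "translation": [0, 0, 90], "angular": [0, 0, 0]},
    {"hand": 0.8, "translation": [0, 0, 90], "angular": [0, 0, 0]},
    {"hand": 0.8, "translation": [0, 0, 90], "angular": [0, 0, 0]}
  ]
}}

```text
t: 29.4
eef_pos: [0.4824, 0.0668, 0.2187]
tool_rot: [-0.0, 0.708, 0.706, -0.0]
contact_force: [0.1, -0.3, 0.3]
gripper_width: 0.796
grasp_force: 0.0
```

```bash
python3 look.py plug 100 2; python3 - <<'E'
from h import *
im=bot.read_camera("scene"); cv2.imwrite("pics/s8.png",cv2.resize(im[100:280,180:420,::-1],None,fx=3,fy=3))
E
```

```text
[0.48236895 0.06680407 0.2186836 ] [ 0.0853957  -0.34945818  0.30667737] 0.7963687030607911
plug 0.67 [395.  151.9] 0.679 [132.2  86.4]
plug 0.63 [486.1  95.3] 0.301 [262.  166.2]
```

View pics/s8.png

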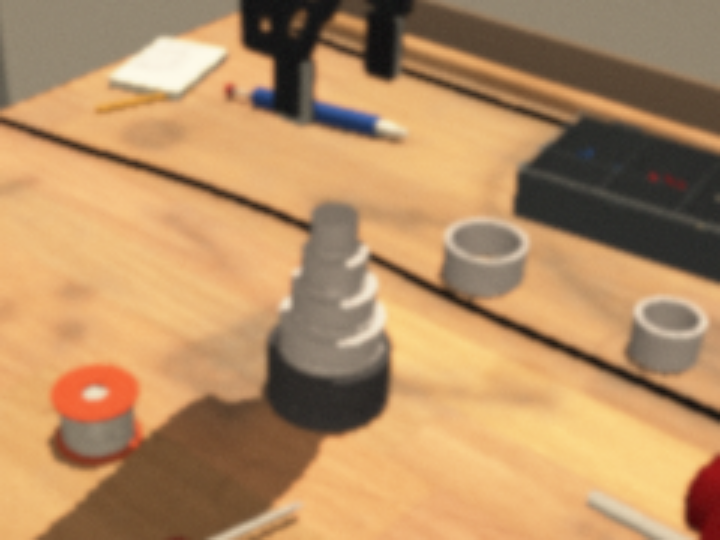

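The crop shows the stack upright, with even steps from the stand (330,380) to the plug (335,220). The spacers and reel haven't moved and the gripper is clear, so I'll hand in.

```bash
python3 -c "
from station import bot
print(bot.hand_in())"
```

```text
the job is handed in; nothing more can be done
None
```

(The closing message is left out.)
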